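# Run a circuit board into the guarded test press and hold it on its probes

## Task

Push the blue plate so that the shuttle carries its circuit board fully home into the test press. Then reach down through the yellow guard window with the fingertips and press the red lever pad fully down, so that the press holds the board on its test probes, and finish still holding it down. Touch neither the guard nor the board, do not press the lever before the shuttle is home, and leave the other things on the bench alone.

Things in the scene. Friction and masses are not known exactly. Their poses are not given: they have to be found in the camera images.
- press: Lever press for testing circuit boards, fixed to the bench. Origin on the bench under the ram; x from the operator to the column, y along the slide track to the loading side (robot's left), z up. Base 14 mm high, x -160 to 90 mm, y -75 to 75; track plate x -48 to 48 out to y 160. Dark head behind the window, 154 mm high, x -22 to 86, y -26 to 26.
- guard: Guard of the press: clear panels, aluminium posts and a yellow window frame as roof. Must not be touched. Origin and axes as the press. Window part: x -154 to -46 mm, y -62 to 62, 14 to 146 mm high (screw heads 2 mm more). Behind it side panels at y = +58 and -58 run to x 54, 146 mm high; the one at +58 is open below 70 mm for the shuttle.
- window (a point): Centre of the window, level with the top of the yellow frame, 146 mm above the bench and 100 mm in front of the press origin. Axes as the press. Opening 64 mm along x, 80 mm along y; frame 4 mm thick, 22 mm wide. The red pad lies under its middle.
- palm_pad: Red pad at the end of the lever, 30 mm (x) by 44 mm (y), 9 mm thick, under the window; origin at the centre of its upper face, axes as the press but tilting with the lever. Upper face 134 mm above the bench at rest (12 mm below the frame's top), about 112 mm fully down.
- lever (a joint): Angle of the lever, rad: 0 at rest (up), 0.155 fully down on its stop. The pad is 145 mm from the pivot and goes almost straight down, 22 mm in all. A spring lifts it; at the pad it takes about 1 N to start and about 6 N to hold it down on the board.
- push_face (a point): Centre of the outer (+y) face of the shuttle's upright blue push plate, 46 mm above the bench. The plate is 56 mm wide (x), 42 mm tall (from 21 to 63 mm above the bench), 8 mm thick. Axes as the press: push it along -y. When the shuttle is home this face is 125 mm from the press origin along y, 63 mm outside the guard.
- shuttle (a joint): Travel of the shuttle, m: 0 fully out (loading position), 0.105 fully home under the ram, on a hard stop. It slides along the press's -y with about 2.5 N of friction and stays where it is left.
- board: Green circuit board 60 x 72 x 3 mm, 50 g, lying loose in the nest of the shuttle between dark fences as high as itself; origin at the centre of its underside. Its centre is under the ram when the shuttle is home.
- nest (a joint): Downward travel of the sprung nest plate under the board, m: 0 up, about 0.0045 when the lever is fully down with the board under the ram.
- spare_board: A second green board of the same size lying on the bench, to be left alone; origin at the centre of its underside.
- tape: Roll of amber tape, 62 mm across, 12 mm high, to be left alone.
- side_cutters: Red-handled cutters, 119 mm long, 11 mm high, to be left alone.
- brush: Black brush, 151 mm long, 12 mm high, to be left alone.
- flux: Small bottle with a black nozzle, 34 mm across, 96 mm high, to be left alone.
- solder: Blue and silver reel of solder wire, 56 mm across, 36 mm high, to be left alone.

How it is judged:
On the way, in this order (a step that is already met when the one before it is completed fails the run):
1. the shuttle is pushed fully home with the lever still up and the board in its nest (value of joint shuttle above 0.102 m and value of joint lever below 0.03 rad and x of board in the frame of press between -0.005 and 0.005 m and y of board in the frame of press between -0.006 and 0.006 m), for 0.2 s.
2. the lever is pressed fully down and the ram has pushed the board and its nest plate down onto the probes (value of joint lever above 0.14 rad and value of joint nest above 0.003 m), for 0.2 s.
At the end, for the whole second after the job is handed in: The shuttle is home within 3 mm, the board lies flat under the ram (within 5 mm along x and 6 mm along y), the lever is down past 0.140 of its 0.155 rad, the nest plate is down by more than 3 mm, and the fingers still press on the red pad with more than 1 N (all of step 2 and value of joint shuttle above 0.102 m and contact force between the fingers and palm_pad above 1 N and x of board in the frame of press between -0.005 and 0.005 m and y of board in the frame of press between -0.006 and 0.006 m and angle between board's own z axis and vertical below 0.06 rad); the arm keeps its last pose, push and grip.
It fails at once if the guard is touched by the robot (contact force between any of the fingers, the arm and guard above 0.3 N).
It fails at once if the circuit board is touched by the robot (contact force between any of the fingers, the arm and board above 0.3 N).
It fails at once if the board comes up out of its nest (z of board in the frame of press above 0.047 m).
It fails at once if the lever is pressed while the shuttle is not home (value of joint lever above 0.06 rad and value of joint shuttle below 0.1 m).
It fails at once if one of the other things on the bench is moved (distance of any of spare_board, tape, side_cutters, brush, flux, solder from where it was at the start of the episode above 0.02 m).
It also fails if it takes over 48 s, if anything falls off the work surface, if the arm or the gripper's body presses on something with over 40 N, if the wrist force passes 120 N, or if a joint passes its speed limit or range.

## Robot

A 7-joint arm with a two-finger parallel gripper is mounted at the origin on a cart in front of the work surface, level with it; the furniture and walls round the work are solid. World frame = base frame: x ahead of the robot, y to its left, z up, the work surface at z = 0. Lengths are in m, angles in rad, forces in N, time in s.
With the tool pointing down it reaches from about 0.425 to 0.875 m from the base axis. Payload 4.7 kg.
Tool frame: the origin (TCP) lies on the mounting face of the last link; the fingertips stand 182 mm ahead of it and the grasp point (between the pads) lies 164 mm ahead of it (ctrl.finger_overhang is the distance from the TCP to the fingertips, in m); z points along the fingers, y is the line along which they close (so a half turn about z gives the same grasp; the last joint's range is limited). The gripper opens to 87 mm and grips with 3 to 60 N. Pads are 19 mm wide; open, the fingers measure 117 mm over their backs; the gripper's body (75 mm by 190 mm) begins 51 mm behind the grasp point.
Start: joints at [1.131, 0.321, -0.07, 1.45, 0.023, 1.371, -0.057], TCP at [0.285, -0.584, 0.405] pointing down, gripper open.
Joint ranges: [-2.86, 2.86], [-0.3, 2.09], [-1.38, 1.24], [0.06, 2.45], [-1.56, 4.7], [0.09, 2.05], [-2.69, 2.69]. Speed limits (rad/s): [2.57, 2.57, 3.14, 3.14, 3.14, 3.14, 3.14].

## Interface

Orientations are given as a rotation vector (axis times angle).
In Python, from bench import ctrl gives the robot as it stands.
- The arm moves only by the shell command python3 -m jog 'ROWS' [FORCE]. ROWS is a JSON object of lists of equal length, an entry for each row: "translation": the shift along the tool's x, y, z as a fraction of full scale, a list of three; "yaw": the turn about the tool's z as a fraction of full scale; "jaw": the closure, from 0 (fully open) to 1 (shut). In form: {"translation": [[dx, dy, dz], ...], "yaw": [yaw, ...], "jaw": [jaw, ...]}. A call has 1 to 8 rows; each row is the pose to reach, as a shift and turn from the pose commanded when the call began, along the tool's axes at that moment, turning the shorter way round; what a row does not reach only later rows make up. Full scale, the value 1, is 0.2 m for a shift and 180 degrees for a turn. A row lasts 1/8 s, in which the tool goes at most 62.5 mm and 10.7 degrees, less where a joint would pass 70% of its speed; a pose out of reach is approached as far as the arm can. A call with a number of a shift or a turn outside -1 to 1 is refused whole. A call with a gripper value outside its range is refused whole. The fingers move at their own pace and stop on an object; FORCE is the grip in N (left out, the last holds). Time passes only in rows, so rows that repeat a pose let the fingers close. It gives the time, the measured TCP pose, the force, the opening and the grip force at its end, in the units of the state.
- ctrl.get_state(): the state, without advancing time (a new reading comes with each control period).
- ctrl.get_image(name): name is "scene" or "top" or "wrist"; returns a dict with "pixels" (480x640x3 uint8, blue, green, red), "fx", "fy", "cx", "cy" (pixels), "R" (3x3) and "t" (3): a world point X has camera coordinates R X + t; the wrist camera has in their place "mount" (4x4, takes a point from camera to tool coordinates, whose origin is the TCP and whose axes are the flange's). Camera axes: x right, y down, z forward; pixel columns grow to the right and rows downward; lengths in m; the calibration is good to about 2 mm. The wrist camera is an equidistant fisheye: a pixel r from the principal point sees the ray r / f radians off the axis. A picture is of the moment at which its call begins: read the wrist's pose just before it. There is no depth.
- ctrl.close_job(): hands the job in; it is judged then, once.
Trained networks look in a picture, given as the dict that the camera call returned (one of the last four; its "shot" number tells which), for a name from the list of things; names that differ only in an ending like _2 or _b are one class to them, and where a whole thing is asked for, a point or a joint stands for the part that bears it (a point fixed in the world has none). Each returns a list of dicts, best first, with "p" (0 to 1); they miss things now and then, are a little off and sometimes report something else, mostly with a low value. They report only what shows in the picture. A call takes as long as a camera call.
- ctrl.silhouettes(label, picture): "region" (480x640 bool, what is visible of it) and "at" ([column, row] in pixels, amid what is visible of it).
The state is a dict: "time": time; "joint_positions": joint angles; "qd": joint speeds; "joint_torque": joint torques, N m; "position": TCP position; "tool_rot": TCP orientation; "ft_force": force on the tool from outside, world axes, zero at the start; "torque": the same for the moment, N m; "grip_width": opening from 0.0 (shut) to 1.0 (fully open); "grip_force": force on a finger pad.
Only numpy, scipy, OpenCV 4.12 (cv2) and the standard library are available. Lean on these libraries where they do the work, as an engineer would, in place of code of your own. Each camera call takes 0.05 s, during which the arm holds its last target. There are 200 camera calls.

## Working session

There is one attempt and no reset: what is moved stays moved. The work goes in short steps, Python scripts to look and compute and a shell command to move; the robot and the scene stay as the last step left them, time stands still between calls to the robot, and variables do not carry over. Pictures are saved under pics/ and viewed, at most 10 in all, crops included, and the job is handed in when it is done.

```bash
mkdir -p pics; cat > h.py <<'E'
import numpy as np,cv2
from bench import ctrl
from scipy.spatial.transform import Rotation as Rn
def ray(p,uv):
    R=np.array(p["R"]);t=np.array(p["t"]);d=R.T@np.array([(uv[0]-p["cx"])/p["fx"],(uv[1]-p["cy"])/p["fy"],1]);return -R.T@t,d
def atz(p,uv,z):
    o,d=ray(p,uv);return o+d*(z-o[2])/d[2]
def proj(p,X):
    c=np.array(p["R"])@np.array(X)+np.array(p["t"]);return np.array([p["fx"]*c[0]/c[2]+p["cx"],p["fy"]*c[1]/c[2]+p["cy"]])
E
python3 - <<'E'
from h import *
s=ctrl.get_state();print(s)
for n in ["top","scene"]:
    p=ctrl.get_image(n);cv2.imwrite(f"pics/{n}0.png",p["pixels"])
    o,_=ray(p,(0,0));print(n,o,p["fx"])
    for l in ["palm_pad","push_face","guard","press","board","flux","solder","tape","brush","side_cutters","spare_board"]:
        for d in ctrl.silhouettes(l,p)[:2]:
            m=d["region"].astype(np.uint8);r=cv2.minAreaRect(cv2.findNonZero(m)) if m.any() else None
            print(l,round(d["p"],2),d["at"],atz(p,d["at"],{"palm_pad":.134,"guard":.146,"push_face":.046}.get(l,.01)).round(3),r)
E
```

```text
{'time': 0.0, 'joint_positions': array([ 1.13111892,  0.32183387, -0.07007817,  1.45165936,  0.02258773,
        1.37078501, -0.05688897]), 'qd': array([-0.00088777,  0.00015404,  0.00197241,  0.00084373, -0.00172052,
        0.00072254,  0.00046463]), 'joint_torque': array([-6.14733472e-04, -4.91293466e+01, -4.04393105e-01, -3.12529528e+01,
       -6.38757111e-02,  4.38136014e-02,  1.57384120e-04]), 'position': array([ 0.28481957, -0.58405525,  0.40366191]), 'tool_rot': array([-3.05928336e+00, -7.06330501e-01,  8.02823265e-04]), 'ft_force': array([ 0.2819474 ,  0.72920552, -0.24188119]), 'torque': array([ 0.01779468, -0.02433852,  0.00944163]), 'grip_force': 0.0, 'grip_width': 0.9950917946221761}
top [0.49592645 0.12309708 1.22970166] 481.8238852306189
palm_pad 0.5 [373.5, 273.1] [ 0.48  -0.017  0.134] ((374.30328369140625, 276.8360595703125), (13.127683639526367, 19.46518325805664), 84.80557250976562)
push_face 0.64 [303.4, 239.6] [0.561 0.143 0.046] ((306.3729553222656, 241.10247802734375), (32.68340301513672, 68.26394653320312), 84.80557250976562)
guard 0.67 [302.5, 243.4] [0.547
[... 3409 characters left out ...]
(461.0000305175781, 280.5000305175781), (10.285911560058594, 47.404640197753906), 26.56505012512207)
brush 0.4 [184.1, 310.2] [0.713 0.34  0.01 ] ((182.82354736328125, 305.7941589355469), (46.566837310791016, 18.190170288085938), 75.96376037597656)
side_cutters 0.79 [352.3, 396.7] [0.361 0.277 0.01 ] ((358.4422912597656, 392.7115478515625), (67.46395111083984, 23.337820053100586), 78.69007110595703)
side_cutters 0.45 [410.4, 224.9] [ 0.564 -0.195  0.01 ] ((409.7500305175781, 224.25), (19.28989028930664, 12.016654014587402), 18.43494987487793)
spare_board 0.73 [377.1, 337.4] [0.406 0.154 0.01 ] ((379.8207092285156, 339.0133972167969), (37.63249588012695, 34.71869659423828), 69.77513122558594)
```

View pics/top0.png

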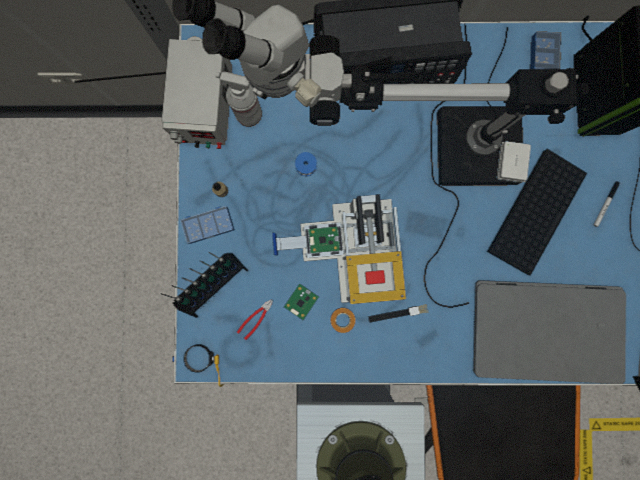

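View pics/scene0.png

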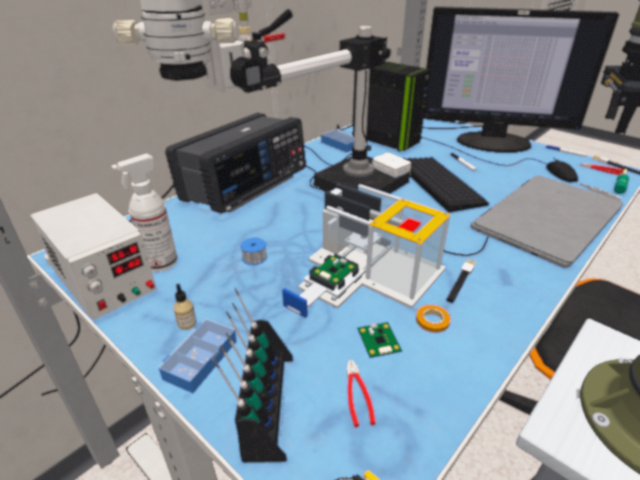

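```bash
cat >> h.py <<'E'
def colour(p,lo,hi,box):
    h=cv2.cvtColor(p["pixels"],cv2.COLOR_BGR2HSV);m=cv2.inRange(h,lo,hi);k=np.zeros_like(m);k[box[1]:box[3],box[0]:box[2]]=255
    return m&k
E
python3 - <<'E'
from h import *
B={"top":((335,235,420,315),(262,225,290,260)),"scene":((360,190,460,255),(275,280,312,325))}
for n in B:
    p=ctrl.get_image(n)
    y=colour(p,(18,120,90),(32,255,255),B[n][0]);b=colour(p,(104,140,40),(125,255,255),B[n][1])
    W=lambda m,z:np.array([atz(p,q[0],z)[:2] for q in cv2.findNonZero(m)],np.float32)
    w=W(y,.146);r=cv2.minAreaRect(w*1000);print(n,"frame mm",r,len(w))
    # pad
    red=colour(p,(0,130,80),(8,255,255),B[n][0])|colour(p,(172,130,80),(180,255,255),B[n][0])
    print("pad",cv2.minAreaRect(W(red,.134)*1000))
    for z in (.063,.046,.021): print("blue",z,cv2.minAreaRect(W(b,z)*1000))
    print("blue px",cv2.boundingRect(b))
    c=p["pixels"][225:330,255:415] if n=="top" else p["pixels"][190:330,270:460]
    cv2.imwrite(f"pics/{n}c.png",cv2.resize(c,None,fx=4,fy=4,interpolation=cv2.INTER_CUBIC))
E
```

```text
top frame mm ((480.41650390625, -7.0914154052734375), (170.5315704345703, 146.5248565673828), 5.111063480377197) 1539
pad ((471.1056213378906, -20.505949020385742), (27.075103759765625, 40.68450927734375), 0.09221116453409195)
blue 0.063 ((550.0607299804688, 213.13165283203125), (51.81021499633789, 8.041831970214844), 6.585500717163086)
blue 0.046 ((550.8494873046875, 214.4435577392578), (52.56513977050781, 8.158994674682617), 6.585488796234131)
blue 0.021 ((552.009521484375, 216.372802734375), (53.675254821777344, 8.331303596496582), 6.585452079772949)
blue px (273, 233, 5, 22)
scene frame mm ((469.6261901855469, -18.75287628173828), (109.50994873046875, 123.7508316040039), 4.79891300201416) 1258
pad ((468.6471252441406, -21.64035415649414), (30.82121467590332, 38.744483947753906), 5.530019760131836)
blue 0.063 ((535.7086791992188, 226.26856994628906), (78.08380889892578, 34.04985427856445), 1.2583472728729248)
blue 0.046 ((549.5488891601562, 213.48678588867188), (80.60743713378906, 35.15033721923828), 1.2583343982696533)
blue 0.021 ((569.9022827148438, 194.69003295898438), (84.318603515625, 36.76870346069336), 1.2583764791488647)
blue px (282, 288, 25, 29)
```

View pics/topc.png

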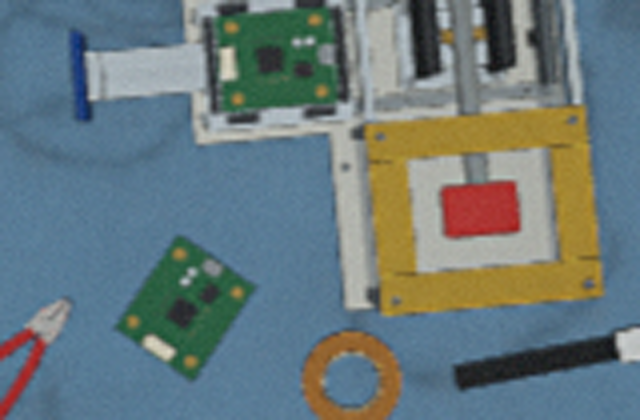

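```bash
cat >> h.py <<'E'
YAW=np.radians(5.);PO=np.array([.5692,-.0100])
C,S=np.cos(YAW),np.sin(YAW);RP=np.array([[C,-S],[S,C]])
def P(x,y,z): return np.array([*(PO+RP@[x,y]),z])
def go(X):   # X=fingertip goal world; prints the fractions of move in tool axes, yaw
    s=ctrl.get_state();R=Rn.from_rotvec(s["tool_rot"]).as_matrix();T=s["position"]+R[:,2]*ctrl.finger_overhang
    px=np.array([C,S,0]);out=[]
    for sg in (1,-1):
        v=R.T@(sg*px);out.append(round(np.degrees(np.arctan2(-v[0],v[1])),2))
    print("t",s["time"],"tip",T.round(4),"z",R[:,2].round(4),"frac",(R.T@(X-T)/.2).round(4),"yaw deg",out,"frac",np.round(np.array(out)/180,4),"q7",s["joint_positions"][6].round(3),"F",s["ft_force"].round(2))
E
python3 - <<'E'
from h import *
print(P(0,230,0)*0+P(0,.230,.046),P(-.1,0,.146))
print(Rn.from_rotvec(ctrl.get_state()["tool_rot"]).as_matrix().round(3))
go(np.array([.5,-.3,.24]));go(np.array([.5,0,.24]));go(P(0,.28,.24))
E
```

```text
[0.54915418 0.21912478 0.046     ] [ 0.46958053 -0.01871557  0.146     ]
[[ 0.899  0.438 -0.   ]
 [ 0.438 -0.899 -0.   ]
 [-0.     0.    -1.   ]]
t 1.3 tip [ 0.2849 -0.5842  0.2226] z [-0.e+00 -1.e-04 -1.e+00] frac [ 1.5895 -0.8058 -0.0872] yaw deg [np.float64(-69.0), np.float64(111.0)] frac [-0.3833  0.6167] q7 -0.057 F [0.03 0.03 0.23]
t 1.3 tip [ 0.2849 -0.5842  0.2226] z [-0.e+00 -1.e-04 -1.e+00] frac [ 2.2471 -2.154  -0.0873] yaw deg [np.float64(-69.0), np.float64(111.0)] frac [-0.3833  0.6167] q7 -0.057 F [0.03 0.03 0.23]
t 1.3 tip [ 0.2849 -0.5842  0.2226] z [-0.e+00 -1.e-04 -1.e+00] frac [ 3.038  -3.2644 -0.0874] yaw deg [np.float64(-69.0), np.float64(111.0)] frac [-0.3833  0.6167] q7 -0.057 F [0.03 0.03 0.23]
```

```bash
python3 -m jog '{"translation":[[1,-0.6,-0.15],[1,-0.6,-0.15],[1,-0.6,-0.15],[1,-0.6,-0.15],[1,-0.6,-0.15],[1,-0.6,-0.15],[1,-0.6,-0.15],[1,-0.6,-0.15]],"yaw":[-0.383,-0.383,-0.383,-0.383,-0.383,-0.383,-0.383,-0.383],"jaw":[1,1,1,1,1,1,1,1]}'
python3 -c "
from h import *
go(P(0,.30,.25))"
```

```text
time: 2.3
position: [0.412, -0.3887, 0.4349]
tool_rot: [2.125, 2.314, -0.0]
ft_force: [0.2, -0.3, 0.1]
grip_width: 0.171
grip_force: 0.0
t 2.3 tip [ 0.4121 -0.3887  0.2527] z [ 1.e-04 -2.e-04 -1.e+00] frac [3.3198 0.9411 0.0127] yaw deg [np.float64(-0.11), np.float64(179.89)] frac [-6.000e-04  9.994e-01] q7 0.758 F [ 0.21 -0.31  0.07]
```

```bash
M='1'
python3 -m jog '{"translation":[[1,0.3,0],[1,0.3,0],[1,0.3,0],[1,0.3,0],[1,0.3,0]],"yaw":[0,0,0,0,0],"jaw":[1,1,1,1,1]}'
python3 -m jog '{"translation":[[1,0.3,0],[1,0.3,0],[1,0.3,0],[1,0.3,0],[1,0.3,0]],"yaw":[0,0,0,0,0],"jaw":[1,1,1,1,1]}'
python3 -m jog '{"translation":[[1,0.3,0],[1,0.3,0],[1,0.3,0],[1,0.3,0],[1,0.3,0]],"yaw":[0,0,0,0,0],"jaw":[1,1,1,1,1]}'
python3 - <<'E'
from h import *
go(P(0,.27,.25))
s=ctrl.get_state();p=ctrl.get_image("wrist");print(p["fx"],p["cx"],p["cy"],np.round(p["mount"],3));cv2.imwrite("pics/w1.png",p["pixels"])
E
```

```text
time: 2.92
position: [0.455, -0.1825, 0.4352]
tool_rot: [2.12, 2.317, -0.0]
ft_force: [-0.1, -1.2, -0.3]
grip_width: 0.004
grip_force: 0.0
time: 3.55
position: [0.4976, 0.02, 0.4347]
tool_rot: [-2.123, -2.316, -0.0]
ft_force: [-0.9, -0.3, -0.7]
grip_width: 0.009
grip_force: 0.0
time: 4.18
position: [0.5408, 0.2234, 0.4338]
tool_rot: [-2.124, -2.314, 0.002]
ft_force: [0.5, -1.0, 0.9]
grip_width: 0.005
grip_force: 0.0
t 4.175 tip [0.5405 0.2233 0.2516] z [-1.5e-03 -4.0e-04 -1.0e+00] frac [0.1755 0.0408 0.0078] yaw deg [np.float64(-0.11), np.float64(179.89)] frac [-6.000e-04  9.994e-01] q7 -0.506 F [ 0.53 -1.02  0.89]
371.64829954431775 319.2097232874882 244.94755333456573 [[-0.    -0.96  -0.278  0.076]
 [ 1.    -0.    -0.001 -0.001]
 [ 0.001 -0.278  0.96   0.02 ]
 [ 0.     0.     0.     1.   ]]
```

View pics/w1.png

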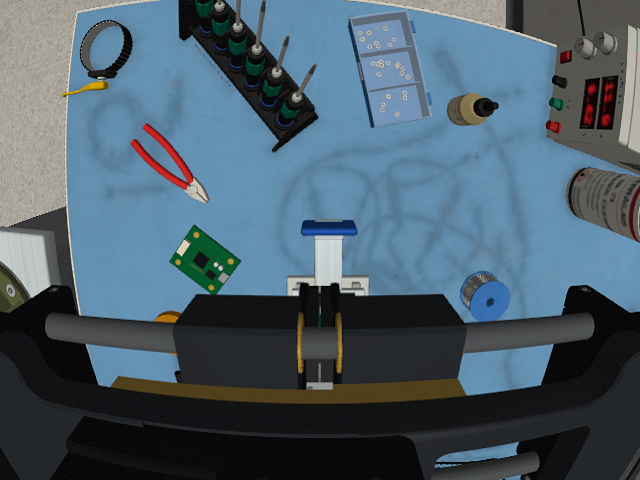

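```bash
python3 - <<'E'
from h import *
s=ctrl.get_state();p=ctrl.get_image("wrist");Mt=np.array(p["mount"]);R=Rn.from_rotvec(s["tool_rot"]).as_matrix()
def w(uv,z):
    d=np.array([uv[0]-p["cx"],uv[1]-p["cy"]]);r=np.hypot(*d);a=r/p["fx"];c=np.array([*(d/r*np.sin(a)),np.cos(a)])
    v=R@Mt[:3,:3]@c;o=s["position"]+R@Mt[:3,3];X=o+v*(z-o[2])/v[2]
    return X.round(4),(RP.T@(X[:2]-PO)).round(4)
for uv,z in [((302,221),.063),((357,221),.063),((329.5,221),.063),((316,110),.07),((275,150),.0)]: print(uv,w(uv,z))
go(P(0,.265,.035))
E
```

```text
(302, 221) (array([0.5228, 0.2182, 0.063 ]), array([-0.0264,  0.2314]))
(357, 221) (array([0.5759, 0.2227, 0.063 ]), array([0.027 , 0.2312]))
(329.5, 221) (array([0.5493, 0.2204, 0.063 ]), array([0.0003, 0.2312]))
(316, 110) (array([0.5278, 0.3246, 0.07  ]), array([-0.0121,  0.3369]))
(275, 150) (array([0.4849, 0.2823, 0.    ]), array([-0.0585,  0.2986]))
t 4.275 tip [0.5408 0.2211 0.2518] z [-8.0e-04 -2.1e-03 -1.0e+00] frac [0.1641 0.041  1.0838] yaw deg [np.float64(-0.3), np.float64(179.7)] frac [-0.0017  0.9983] q7 -0.506 F [-0.41 -0.3   0.  ]
```

```bash
python3 - <<'E'
from h import *
s=ctrl.get_state();p=ctrl.get_image("wrist");q=ctrl.get_image("scene");Mt=np.array(p["mount"]);R=Rn.from_rotvec(s["tool_rot"]).as_matrix()
d=np.array([313-p["cx"],68-p["cy"]]);r=np.hypot(*d);a=r/p["fx"];v=R@Mt[:3,:3]@np.array([*(d/r*np.sin(a)),np.cos(a)]);o=s["position"]+R@Mt[:3,3]
for z in (.06,.09,.12,.15,.18):
    X=o+v*(z-o[2])/v[2];print(z,X.round(3),(RP.T@(X[:2]-PO)).round(3),proj(q,X).round())
cv2.imwrite("pics/s2.png",cv2.resize(q["pixels"][200:440,150:390],None,fx=2.5,fy=2.5))
go(P(0,.25,.035))
E
```

```text
0.06 [0.522 0.365 0.06 ] [-0.015  0.378] [235. 353.]
0.09 [0.523 0.359 0.09 ] [-0.014  0.372] [236. 337.]
0.12 [0.524 0.354 0.12 ] [-0.014  0.366] [236. 320.]
0.15 [0.525 0.348 0.15 ] [-0.013  0.36 ] [237. 302.]
0.18 [0.526 0.342 0.18 ] [-0.013  0.355] [237. 284.]
t 4.375 tip [0.5406 0.2213 0.2523] z [-0.     -0.0019 -1.    ] frac [0.088  0.0412 1.0861] yaw deg [np.float64(-0.32), np.float64(179.68)] frac [-0.0018  0.9982] q7 -0.507 F [-0.39 -0.8  -0.17]
```

View pics/s2.png

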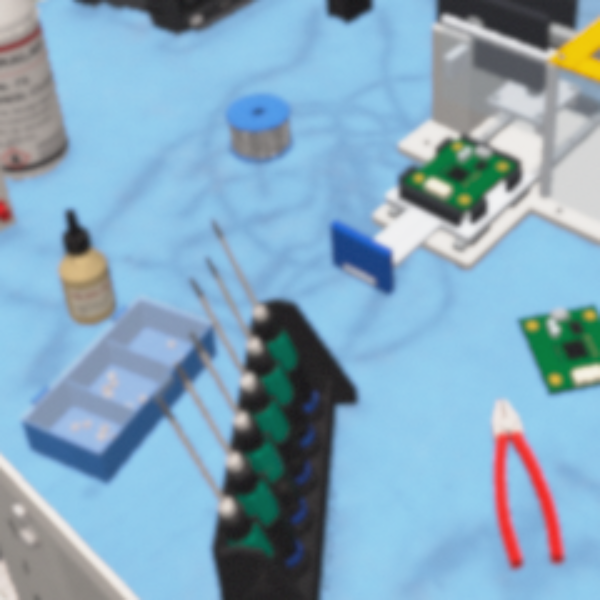

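```bash
python3 -m jog '{"translation":[[0.07,0.04,0],[0.07,0.04,0.2],[0.07,0.04,0.4],[0.07,0.04,0.6],[0.07,0.04,0.8],[0.07,0.04,1],[0.07,0.04,1],[0.07,0.04,1]],"yaw":[0,0,0,0,0,0,0,0],"jaw":[1,1,1,1,1,1,1,1]}'
python3 - <<'E'
from h import *
go(P(0,.125+.0095,.045))
p=ctrl.get_image("wrist");q=ctrl.get_image("scene");
cv2.imwrite("pics/s3.png",np.hstack([cv2.resize(q["pixels"][200:400,200:400],(400,400)),cv2.resize(p["pixels"],(400,300))[:, :] if 0 else cv2.resize(p["pixels"][150:400,195:445],(400,400))]))
E
```

```text
time: 5.38
position: [0.5472, 0.2399, 0.2362]
tool_rot: [2.123, 2.315, 0.003]
ft_force: [0.3, -0.3, 0.2]
grip_width: 0.006
grip_force: 0.0
t 5.375 tip [0.5475 0.2401 0.054 ] z [ 0.0018  0.0011 -1.    ] frac [-5.828e-01 -5.000e-04  4.460e-02] yaw deg [np.float64(-0.05), np.float64(179.95)] frac [-3.000e-04  9.997e-01] q7 -0.648 F [ 0.25 -0.29  0.18]
```

View pics/s3.png

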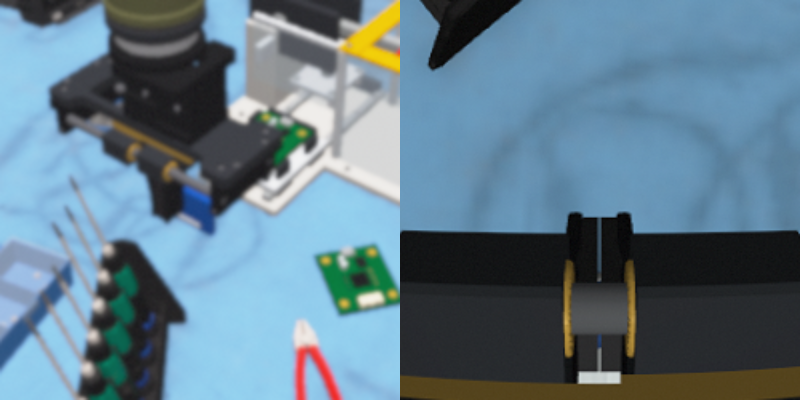

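```bash
python3 -m jog '{"translation":[[0,0,0.045],[-0.05,0,0.045],[-0.1,0,0.045],[-0.15,0,0.045],[-0.2,0,0.045],[-0.25,0,0.045],[-0.3,0,0.045],[-0.35,0,0.045]],"yaw":[0,0,0,0,0,0,0,0],"jaw":[1,1,1,1,1,1,1,1]}'
python3 -m jog '{"translation":[[-0.04,0,0],[-0.08,0,0],[-0.12,0,0],[-0.16,0,0],[-0.18,0,0],[-0.2,0,0]],"yaw":[0,0,0,0,0,0],"jaw":[1,1,1,1,1,1]}'
python3 - <<'E'
from h import *
go(P(0,.125+.0095,.045))
E
```

```text
time: 6.48
position: [0.5525, 0.1688, 0.2256]
tool_rot: [-2.124, -2.315, 0.0]
ft_force: [-0.8, 4.0, -1.9]
grip_width: 0.006
grip_force: 1.7
time: 7.22
position: [0.556, 0.1294, 0.2258]
tool_rot: [2.124, 2.315, -0.0]
ft_force: [-1.0, 2.7, -1.4]
grip_width: 0.004
grip_force: 1.4
t 7.225 tip [0.556  0.1293 0.0436] z [ 0.e+00 -1.e-04 -1.e+00] frac [-0.0273  0.0051 -0.0072] yaw deg [np.float64(-0.06), np.float64(179.94)] frac [-3.000e-04  9.997e-01] q7 -0.449 F [-1.02  2.7  -1.44]
```

Nearly home; push against the stop in small steps.

```bash
python3 -m jog '{"translation":[[-0.01,0,0],[-0.02,0,0],[-0.03,0,0],[-0.03,0,0]],"yaw":[0,0,0,0],"jaw":[1,1,1,1]}'
python3 -m jog '{"translation":[[-0.01,0,0],[-0.02,0,0],[-0.02,0,0]],"yaw":[0,0,0],"jaw":[1,1,1]}'
python3 -c "
from h import *
go(P(0,.125+.0095,.045))"
```

```text
time: 7.72
position: [0.5566, 0.1233, 0.2258]
tool_rot: [2.124, 2.315, -0.001]
ft_force: [-0.8, 1.5, -0.2]
grip_width: 0.005
grip_force: 0.9
time: 8.1
position: [0.5566, 0.1215, 0.2259]
tool_rot: [-2.121, -2.315, -0.004]
ft_force: [-1.2, 6.6, -1.3]
grip_width: 0.004
grip_force: 3.3
t 8.1 tip [0.5567 0.1221 0.0437] z [ 4.0e-04  3.2e-03 -1.0e+00] frac [ 0.0093  0.0049 -0.0066] yaw deg [np.float64(0.02), np.float64(-179.98)] frac [ 1.000e-04 -9.999e-01] q7 -0.43 F [-1.17  6.64 -1.26]
```

```bash
python3 -m jog '{"translation":[[-0.015,0,0],[-0.03,0,0],[-0.03,0,0],[-0.03,0,0]],"yaw":[0,0,0,0],"jaw":[1,1,1,1]}'
python3 -c "
from h import *
go(P(0,.125+.0095,.045))"
```

```text
time: 8.6
position: [0.5564, 0.12, 0.226]
tool_rot: [-2.114, -2.315, -0.014]
ft_force: [0.4, 16.5, -4.9]
grip_width: 0.008
grip_force: 8.1
t 8.6 tip [0.5566 0.122  0.0438] z [ 0.0011  0.0107 -0.9999] frac [ 0.0098  0.0052 -0.0059] yaw deg [np.float64(0.22), np.float64(-179.78)] frac [ 0.0012 -0.9988] q7 -0.419 F [ 0.41 16.45 -4.87]
```

```bash
python3 -m jog '{"translation":[[0.05,0,0],[0.12,0,0],[0.15,0,-0.2],[0.15,0,-0.5],[0.15,0,-0.8],[0.15,0,-1],[0.15,0,-1],[0.15,0,-1]],"yaw":[0,0,0,0,0,0,0,0],"jaw":[1,1,1,1,1,1,1,1]}'
python3 - <<'E'
from h import *
go(P(-.1,0,.25))
for n,bx in (("top",(285,225,345,260)),("scene",(290,240,380,330))):
    p=ctrl.get_image(n);cv2.imwrite(f"pics/{n}4.png",p["pixels"]);
    for d in ctrl.silhouettes("push_face",p)[:1]: print(d["p"],d["at"])
    print(n,proj(p,P(0,.125,.063)),proj(p,P(-.028,.125,.063)),proj(p,P(.028,.125,.063)))
a=cv2.imread("pics/scene4.png")[190:340,260:460];cv2.imwrite("pics/s4.png",cv2.resize(a,None,fx=4,fy=4))
E
```

```text
time: 9.6
position: [0.5547, 0.1431, 0.4252]
tool_rot: [2.124, 2.314, -0.002]
ft_force: [-0.5, 0.2, -0.9]
grip_width: 0.005
grip_force: 0.0
t 9.6 tip [0.5546 0.1429 0.243 ] z [-4.0e-04 -1.3e-03 -1.0e+00] frac [-0.7687 -0.4926 -0.0337] yaw deg [np.float64(-0.11), np.float64(179.89)] frac [-6.000e-04  9.994e-01] q7 -0.354 F [-0.52  0.22 -0.86]
0.65 [351.4, 246.7]
top [315.04116735 240.17138751] [316.05233569 251.67699886] [314.03279443 228.69758412]
0.97 [341.9, 264.9]
scene [326.89560567 266.89216996] [338.7975758  272.39599274] [315.37076327 261.56274218]
```

View pics/s4.png

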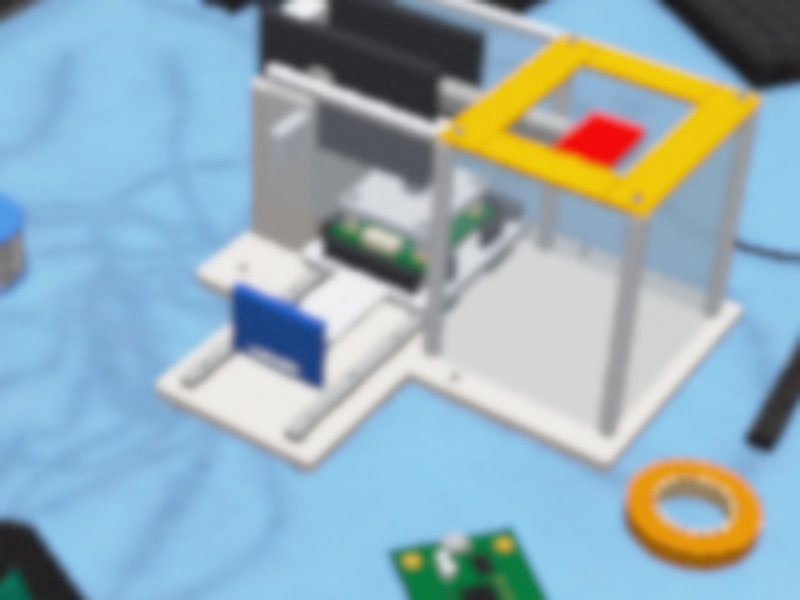

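```bash
sed -i 's/PO=np.array(\[.5692,-.0100\])/PO=np.array([.5692,-.0120])/' h.py
python3 -m jog '{"translation":[[-0.25,-0.15,0],[-0.5,-0.3,0],[-0.7,-0.45,0],[-0.78,-0.49,0],[-0.78,-0.49,0],[-0.78,-0.49,0]],"yaw":[0,0,0,0,0,0],"jaw":[1,1,1,1,1,1]}'
python3 - <<'E'
from h import *
go(P(-.1,0,.16))
s=ctrl.get_state();p=ctrl.get_image("wrist");q=ctrl.get_image("scene")
cv2.imwrite("pics/s5.png",np.hstack([cv2.resize(q["pixels"][130:280,330:480],(400,400)),cv2.resize(p["pixels"][150:400,195:445],(400,400))]))
E
```

```text
time: 10.55
position: [0.4708, -0.0191, 0.4255]
tool_rot: [-2.121, -2.316, -0.001]
ft_force: [0.0, 0.4, -0.9]
grip_width: 0.006
grip_force: 0.0
t 10.55 tip [ 0.4708 -0.019   0.2433] z [-2.e-04  8.e-04 -1.e+00] frac [-0.0085 -0.0068  0.4164] yaw deg [np.float64(0.03), np.float64(-179.97)] frac [ 2.000e-04 -9.998e-01] q7 0.121 F [ 0.03  0.42 -0.92]
```

View pics/s5.png

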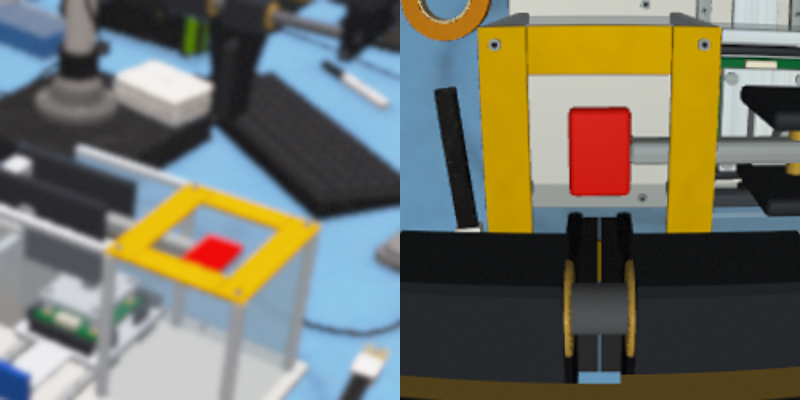

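```bash
python3 - <<'E'
from h import *
s=ctrl.get_state();p=ctrl.get_image("wrist");Mt=np.array(p["mount"]);R=Rn.from_rotvec(s["tool_rot"]).as_matrix()
def w(uv,z):
    d=np.array([uv[0]-p["cx"],uv[1]-p["cy"]]);r=np.hypot(*d);a=r/p["fx"];c=np.array([*(d/max(r,1e-9)*np.sin(a)),np.cos(a)])
    v=R@Mt[:3,:3]@c;o=s["position"]+R@Mt[:3,3];return (o+v*(z-o[2])/v[2])
f=lambda x,y:((x-400)/1.6+195,y/1.6+150)
for n,c,z in (("pad",(599.5,152),.134),("padL",(569,152),.134),("padTop",(600,108),.134),("padBot",(600,196),.134),("frame top edge in",(600,74),.146),("top out",(600,26),.146),("L in",(530,152),.146),("R in",(669,152),.146)):
    X=w(f(*c),z);print(n,X.round(4),(RP.T@(X[:2]-PO)).round(4))
go(w(f(599.5,152),.15))
E
```

```text
pad [ 0.4704 -0.0216  0.134 ] [-0.0993 -0.001 ]
padL [ 0.4559 -0.0229  0.134 ] [-0.1138 -0.001 ]
padTop [ 4.687e-01 -3.000e-04  1.340e-01] [-0.0991  0.0204]
padBot [ 0.4726 -0.0438  0.134 ] [-0.099  -0.0233]
frame top edge in [0.4671 0.0175 0.146 ] [-0.0991  0.0383]
top out [0.4652 0.0387 0.146 ] [-0.0992  0.0596]
L in [ 0.4384 -0.021   0.146 ] [-0.1311  0.0025]
R in [ 0.5017 -0.0153  0.146 ] [-0.0675  0.0026]
t 10.7 tip [ 0.4709 -0.0189  0.2433] z [-3.e-04  7.e-04 -1.e+00] frac [ 0.0095 -0.0037  0.4667] yaw deg [np.float64(0.08), np.float64(-179.92)] frac [ 4.000e-04 -9.996e-01] q7 0.121 F [-0.95 -0.45  0.31]
```

```bash
python3 -m jog '{"translation":[[-0.013,-0.003,0],[-0.013,-0.003,0.15],[-0.013,-0.003,0.3],[-0.013,-0.003,0.42],[-0.013,-0.003,0.5],[-0.013,-0.003,0.55],[-0.013,-0.003,0.6],[-0.013,-0.003,0.64]],"yaw":[0,0,0,0,0,0,0,0],"jaw":[1,1,1,1,1,1,1,1]}'
python3 -m jog '{"translation":[[0,0,0.01],[0,0,0.02],[0,0,0.03],[0,0,0.04],[0,0,0.04]],"yaw":[0,0,0,0,0],"jaw":[1,1,1,1,1]}'
python3 -c "
from h import *
go(P(-.1,0,.112))"
```

```text
time: 11.7
position: [0.4705, -0.0228, 0.298]
tool_rot: [2.123, 2.315, 0.001]
ft_force: [-2.7, 0.3, 5.6]
grip_width: 0.006
grip_force: 2.8
time: 12.32
position: [0.471, -0.0225, 0.2933]
tool_rot: [2.122, 2.314, -0.001]
ft_force: [-9.8, 0.9, 27.1]
grip_width: 0.005
grip_force: 13.9
t 12.325 tip [ 0.4711 -0.0229  0.1111] z [ 7.0e-04 -1.9e-03 -1.0e+00] frac [ 0.0114 -0.0068 -0.0047] yaw deg [np.float64(-0.05), np.float64(179.95)] frac [-3.000e-04  9.997e-01] q7 0.033 F [-9.77  0.9  27.13]
```

```bash
python3 -m jog '{"translation":[[0,0,-0.008],[0,0,-0.008],[0,0,-0.008],[0,0,-0.008]],"yaw":[0,0,0,0],"jaw":[1,1,1,1]}'
python3 - <<'E'
from h import *
go(P(-.1,0,.112))
q=ctrl.get_image("scene");cv2.imwrite("pics/s6.png",cv2.resize(q["pixels"][180:330,270:470],(800,600)))
E
```

```text
time: 12.82
position: [0.4708, -0.0226, 0.2939]
tool_rot: [2.122, 2.314, -0.001]
ft_force: [-7.8, 1.1, 18.4]
grip_width: 0.007
grip_force: 9.9
t 12.825 tip [ 0.471  -0.0229  0.1117] z [ 0.001  -0.0014 -1.    ] frac [ 0.0114 -0.0061 -0.0015] yaw deg [np.float64(-0.06), np.float64(179.94)] frac [-3.000e-04  9.997e-01] q7 0.034 F [-7.79  1.06 18.42]
```

View pics/s6.png

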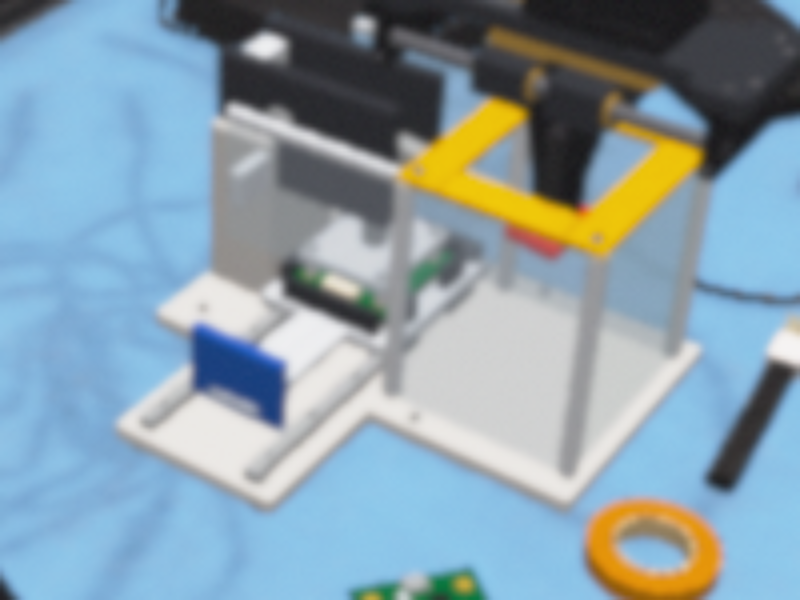

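The picture shows the red pad pressed down inside the window at about (540,235), with the fingertips on it and clear of the frame. The blue plate is home at about (240,375). The wrist reads 18 N upward, well above the 6 N needed to hold the lever, so it is on its stop.

```bash
python3 -c "
from bench import ctrl
print(ctrl.close_job())"
```

```text
the job is handed in; nothing more can be done
None
```

The job is handed in, but the judge returned no verdict: the shuttle was pushed onto its hard stop, and the fingertips hold the red pad down through the window with about 18 N.

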